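Lay out the panettone tasting bench

TASK

Lay out the tasting bench: stand the wooden riser on the white tray midway between the two large panettoni, and set the mini panettone centred on top of the riser. On the oblong wooden board, stand the white ramekin in the middle of the half that is on the tall panettone's side (left or right, as the large panettoni stand on the tray), and the sugar dredger in the middle of the other half. Leave everything upright, let nothing tip over, and do not shift the large panettoni, the jar or the stack of empty moulds.

Things in the scene. Friction and masses are not known exactly. Their poses are not given: they have to be found in the camera images.
- tray: Flat white plastic tray without a rim, 140 x 420 x 10 mm, fixed to the bench farther from the robot; origin at the centre of its underside, x across it (away from the robot), y along its length (to the robot's left). Its top is 10 mm above the bench. The large panettoni stand on its long axis, 145 mm either side of its centre, so the middle between them is the tray's centre.
- board: Oblong brown wooden board, 100 x 250 x 16 mm, fixed to the bench nearer to the robot than the tray; origin at the centre of its underside, x across it (away from the robot), y along its length (to the robot's left). A dark line across its middle parts it into two halves; their middles lie at y = +62.5 mm (left half) and y = -62.5 mm (right half). Its top is 16 mm above the bench.
- pan_tall: Tall, narrower large panettone: brown paper mould 96 mm in diameter and 70 mm high, golden dome to 85 mm, about 0.6 kg, loose on the tray, at either its left or its right end; origin at the centre of its underside, z up. Stays where it is.
- pan_wide: Low, wide large panettone: brown paper mould 124 mm in diameter and 42 mm high, golden dome to 54 mm, about 0.7 kg, loose on the tray, at the end opposite to the tall one; origin at the centre of its underside, z up. Stays where it is.
- riser_mid (a point): Centre (half-way up) of the riser: a plain pale wooden drum, 62 mm in diameter, 34 mm high, flat top, a thin dark band near its upper rim, loose, about 90 g; z up. This point is 17 mm above its underside.
- cake_mid (a point): Centre (half-way up) of the mini panettone: brown paper mould 52 mm in diameter and 38 mm high, straight sided and firm, golden dome to 52 mm, loose, about 90 g; z up. This point is 26 mm above its underside.
- ramekin_mid (a point): Centre (half-way up) of the ramekin: an empty open white ceramic cup, 64 mm in diameter at the rim, slightly narrower at the foot, 42 mm high, wall 4 mm, standing mouth up, loose, about 160 g; z up. This point is 21 mm above its underside.
- dredger_mid (a point): Centre (half-way up) of the sugar dredger: a closed aluminium shaker, straight body 56 mm in diameter and 60 mm high, lid 59 mm in diameter with a domed top with small holes to 80 mm, loose, about 150 g; z up. This point is 40 mm above its underside.
- jar: Bystander: closed amber glass jar with a steel cap, 64 mm in diameter, 65 mm high, loose, standing at the far left of the work; origin at the centre of its underside. Leave it alone.
- moulds: Bystander: stack of empty brown paper moulds, 78 mm in diameter, 50 mm high, loose, standing at the far right of the work; origin at the centre of its underside. Leave it alone.

How it is judged (in metres and radians):
At the end, for the whole second after the job is handed in: Riser on the tray within 15 mm of midway between the large panettoni; mini panettone on it, centres within 12 mm; ramekin (tall panettone's side) and dredger within 15 mm of the middles of the board's halves; all upright, at rest; large panettoni moved < 20 mm, jar and moulds < 30 mm (horizontal distance between riser_mid and tray below 0.015 m and height (world z) of riser_mid between 0.022 and 0.032 m and horizontal distance between cake_mid and riser_mid below 0.012 m and z of cake_mid in the frame of riser_mid between 0.038 and 0.048 m and height (world z) of ramekin_mid between 0.032 and 0.042 m and height (world z) of dredger_mid between 0.051 and 0.061 m and ((y of pan_tall in the frame of tray above 0 m and x of ramekin_mid in the frame of board between -0.015 and 0.015 m and y of ramekin_mid in the frame of board between 0.0475 and 0.0775 m and x of dredger_mid in the frame of board between -0.015 and 0.015 m and y of dredger_mid in the frame of board between -0.0775 and -0.0475 m) or (y of pan_tall in the frame of tray below 0 m and x of ramekin_mid in the frame of board between -0.015 and 0.015 m and y of ramekin_mid in the frame of board between -0.0775 and -0.0475 m and x of dredger_mid in the frame of board between -0.015 and 0.015 m and y of dredger_mid in the frame of board between 0.0475 and 0.0775 m)) and angle between each of riser_mid, cake_mid, ramekin_mid, dredger_mid's own z axis and vertical below 0.12 rad and linear speed of each of riser, cake, ramekin, dredger below 0.02 m/s and distance of each of pan_tall, pan_wide from where it was at the start of the episode below 0.02 m and distance of each of jar, moulds from where it was at the start of the episode below 0.03 m); the robot touches nothing.
It fails at once if one of the four things was tipped over (more than 0.8 rad) (angle between any of riser_mid, cake_mid, ramekin_mid, dredger_mid's own z axis and vertical above 0.8 rad).
It fails at once if a large panettone was shifted by more than 20 mm (distance of any of pan_tall, pan_wide from where it was at the start of the episode above 0.02 m).
It fails at once if the jar or the stack of moulds was moved by more than 30 mm (distance of any of jar, moulds from where it was at the start of the episode above 0.03 m).
It also fails if it takes over 115 s, if anything falls off the work surface, if the arm or the gripper's body presses on something with over 40 N, if the wrist force passes 120 N, or if a joint passes its speed limit or range.

ROBOT

A 7-joint arm with a two-finger parallel gripper is mounted at the origin on the work surface. World frame = base frame: x ahead of the robot, y to its left, z up, the work surface at z = 0. Lengths are in m, angles in degrees, forces in N, time in s.
With the tool pointing down it reaches from about 0.4 to 0.9 m from the base axis. Payload 5.6 kg.
Tool frame: the origin (TCP) lies midway between the tips of the shut fingers; the grasp point (between the pads) lies 19 mm behind it; y points along the fingers, z is the direction in which the jaws open and shut, and the axes are right-handed (so a half turn about y gives the same grasp; the last joint's range is limited). The gripper opens to 92 mm and grips with 3 to 60 N. Pads are 20 mm wide; open, the fingers measure 128 mm over their backs; the gripper's body (75 mm by 189 mm) begins 69 mm behind the grasp point.
Start: joints at [74.771, 26.786, -0.665, 91.828, 0.344, 61.387, -3.226], TCP at [0.144, -0.634, 0.215] pointing down, gripper open.
Joint ranges: [-144.91, 144.91], [-17.63, 115.5], [-89.93, 88.59], [15.96, 139.68], [-74.01, 254.01], [8.47, 105.57], [-167.45, 167.45]. Speed limits (degrees/s): [147.25, 147.25, 180, 180, 180, 180, 180].

INTERFACE

Orientations are given as [roll, pitch, yaw] about the fixed x, y, z axes, in that order (R = Rz(yaw) Ry(pitch) Rx(roll)).
In Python, from cell import get_state, camera, camera_params, sign_off gives the robot as it stands. The module is installed in compiled form; this text tells all that it offers.
- The arm moves only by the shell command python3 -m jog 'ROWS' [OPENING] [FORCE]. ROWS is JSON, a list of rows, each a list of 2 entries, a list of its own where there are three numbers: the shift along the world's x, y, z in units of 40 mm (1.0 is 40 mm), then the turn about the world's z in units of 6 degrees (1.0 is 6 degrees). A call has 1 to 20 rows; each row shifts and turns the commanded pose from where the row before left it; what a row does not reach is not made up. A row lasts 1/12 s, in which the tool goes at most 41.7 mm and 7.16 degrees, less where a joint would pass 70% of its speed; a pose out of reach is approached as far as the arm can. A call is refused whole if a number of a shift passes 1 or a number of a turn 1, either way. A call with a gripper value outside its range is refused whole. OPENING is the closure in counts, from 0 (fully open) to 255 (shut), set as the call begins (- or left out, the last holds). The fingers move at their own pace and stop on an object; FORCE is the grip in N (left out, the last holds). Time passes only in rows, so rows that do not move let the fingers close. It gives the time, the measured TCP pose, the force and the opening at its end, in the units of the state.
- get_state(): the state, without advancing time (a new reading comes with each control period).
- camera(name): name is "scene" or "top"; returns the picture (400x640x3 uint8, blue, green, red); there is no depth.
- camera_params(name): a dict with "fx", "fy", "cx", "cy" (pixels), "cam_to_world" (4x4, takes a point from camera to world coordinates). Camera axes: x right, y down, z forward; pixel columns grow to the right and rows downward; lengths in m; the calibration is good to about 2 mm. A picture is of the moment at which its call begins. camera_params takes no time and is no camera call.
- sign_off(): hands the job in, once; it reports no verdict.
The state is a dict: "clock": time; "q": joint angles; "qvel": joint speeds; "tau": joint torques, N m; "tool_pos": TCP position; "tcp_rot": TCP orientation; "force": force on the tool from outside, world axes, zero at the start; "wrist_torque": the same for the moment, N m; "gripper_width": opening from 0.0 (shut) to 1.0 (fully open).
Only numpy, scipy, OpenCV 4.12 (cv2) and the standard library are available. Lean on these libraries where they do the work, as an engineer would, in place of code of your own. Each camera call takes 0.05 s, during which the arm holds its last target.

## Working session

There is one attempt and no reset: what is moved stays moved. The work goes in short steps, Python scripts to look and compute and a shell command to move; the robot and the scene stay as the last step left them, time stands still between calls to the robot, and variables do not carry over. Pictures are saved under pics/ and viewed, and the job is handed in when it is done.

```bash
mkdir -p pics; ls
python3 - <<'E'
from cell import *
import cv2,numpy as np
s=get_state();print({k:np.round(v,3).tolist() for k,v in s.items()})
for n in("scene","top"):
    cv2.imwrite(f"pics/{n}0.png",camera(n));p=camera_params(n);print(n,p["fx"],p["fy"],p["cx"],p["cy"],np.round(p["cam_to_world"],4).tolist())
E
```

```text
pics
{'clock': 0.0, 'q': [74.772, 26.837, -0.665, 91.881, 0.347, 61.386, -3.225], 'qvel': [0.009, 0.046, -0.051, -0.029, 0.075, 0.016, -0.046], 'tau': [-0.001, -52.058, -0.013, -24.375, -0.057, 0.017, 0.0], 'tool_pos': [0.143, -0.633, 0.214], 'tcp_rot': [-90.102, -0.01, -167.237], 'force': [0.226, 0.223, -0.923], 'wrist_torque': [0.012, -0.009, 0.032], 'gripper_width': 0.999}
scene 363.52330273568583 363.52330273568583 320.5229792646195 203.1629015288105 [[0.8392, 0.3975, -0.3711, 0.8591], [0.5436, -0.6301, 0.5545, -0.5056], [-0.0134, -0.667, -0.7449, 0.7316], [0.0, 0.0, 0.0, 1.0]]
top 470.6675228736473 470.6675228736473 317.1191676461828 195.72486550319945 [[-0.1419, -0.9684, 0.205, 0.2935], [-0.9899, 0.1391, -0.0284, 0.0211], [-0.001, -0.207, -0.9783, 1.3305], [0.0, 0.0, 0.0, 1.0]]
```

View pics/scene0.png

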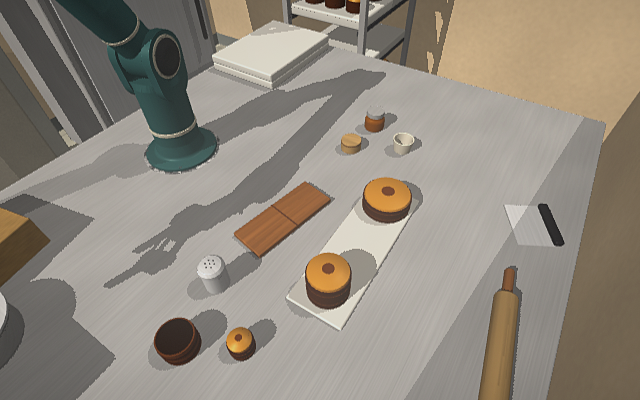

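View pics/top0.png

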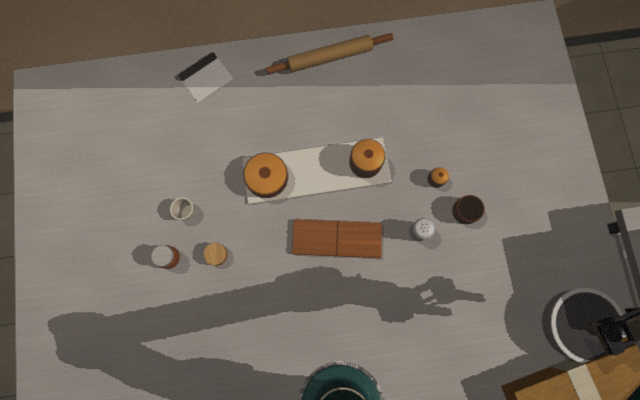

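The top view shows the tall panettone on the right (368,158) and the wide one on the left (265,175), so the ramekin goes on the right half of the board. The dredger is at (424,230), the ramekin at (181,209), the riser at (215,254) and the mini panettone at (439,177). Next I'll look closer and measure.

```bash
cat > h.py <<'E'
from cell import *
import cv2,numpy as np
P={n:camera_params(n) for n in("scene","top")}
def ray(n,u,v):
    p=P[n];T=np.array(p["cam_to_world"]);d=T[:3,:3]@np.array([(u-p["cx"])/p["fx"],(v-p["cy"])/p["fy"],1]);return T[:3,3],d
def pl(n,u,v,z):
    o,d=ray(n,u,v);return (o+d*(z-o[2])/d[2])[:2]
def proj(n,X):
    p=P[n];T=np.array(p["cam_to_world"]);c=T[:3,:3].T@(np.array(X)-T[:3,3]);return p["fx"]*c[0]/c[2]+p["cx"],p["fy"]*c[1]/c[2]+p["cy"]
E
python3 - <<'E'
import cv2
a=cv2.imread('pics/top0.png');b=cv2.imread('pics/scene0.png')
cv2.imwrite('pics/c1.png',cv2.resize(a[130:270,145:305],None,fx=5,fy=4.28,interpolation=0) if 0 else cv2.resize(a[130:275,145:305],None,fx=4,fy=4,interpolation=0))
cv2.imwrite('pics/c2.png',cv2.resize(a[130:265,335:495],None,fx=4,fy=4,interpolation=0))
cv2.imwrite('pics/c3.png',cv2.resize(b[100:250,320:480],None,fx=4,fy=4,interpolation=0)[:600])
cv2.imwrite('pics/c4.png',cv2.resize(b[240:380,140:300],None,fx=4,fy=4,interpolation=0))
E
```

```text
(no output)
```

View pics/c1.png

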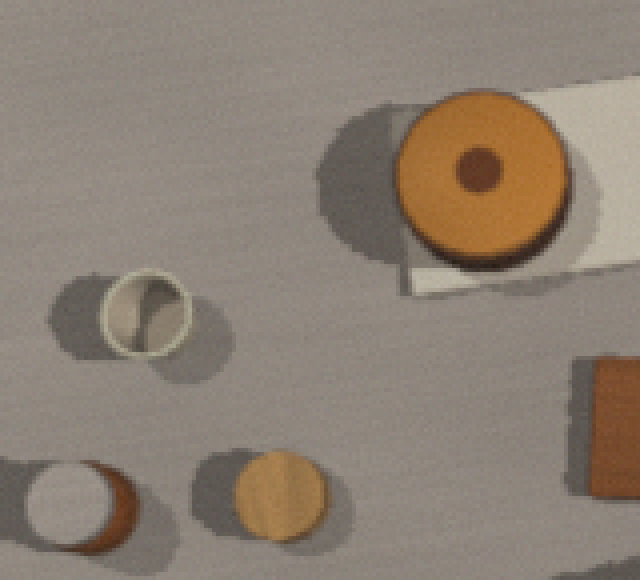

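View pics/c2.png

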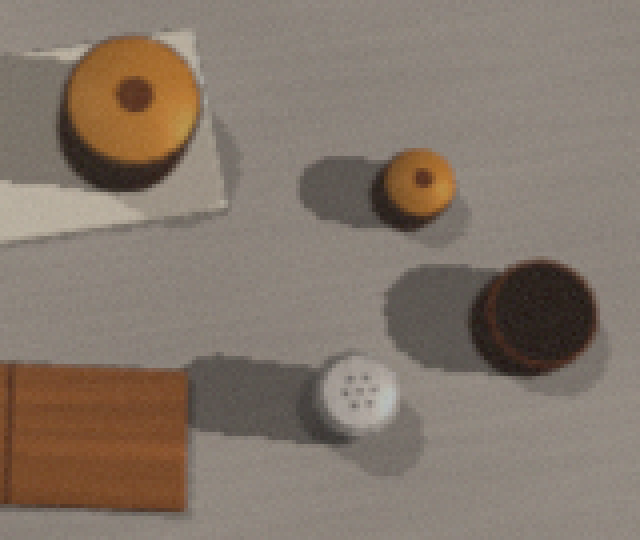

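View pics/c3.png

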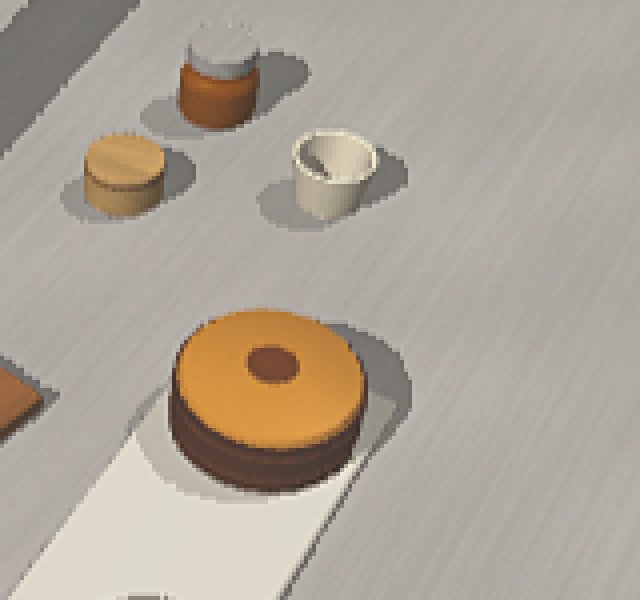

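View pics/c4.png

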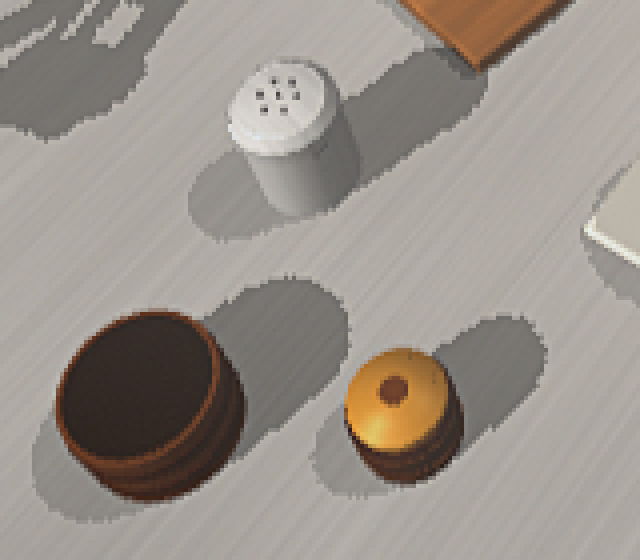

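Run:
```python
from h import *
f=lambda o,x,y:((x+.5)/4-.5+o[0],(y+.5)/4-.5+o[1])
A=(145,130);B=(335,130);C=(320,100);D=(140,240)
for nm,z,t,s in[("ram",.042,f(A,147,313),f(C,335,157)),("riser",.034,f(A,282,496),f(C,125,159)),("wide",.064,f(A,479,170),f(C,273,365)),("tall",.095,f(B,134,94),(328.5,268)),
 ("cake",.052,f(B,424,178),f(D,394,390)),("dred",.08,f(B,360,391),f(D,278,95)),("jar",.065,f(A,70,502),None),("moulds",.05,f(B,543,313),None)]:
    print(nm,pl("top",*t,z).round(4),s and pl("scene",*s,z).round(4))
c=[pl("top",*f(o,*q),.01) for o,q in[(A,(392,105)),(A,(412,295)),(B,(227,208)),(B,(194,31))]]
print("tray",np.round(c,4).tolist(),np.mean(c,0),[np.linalg.norm(c[i]-c[(i+1)%4]).round(4) for i in range(4)],(c[1]+c[3])/2)
c=[pl("top",*f(o,*q),.016) for o,q in[(A,(592,357)),(A,(590,498)),(B,(186,510)),(B,(188,372))]]
print("board",np.round(c,4).tolist(),np.mean(c,0),[np.linalg.norm(c[i]-c[(i+1)%4]).round(4) for i in range(4)])
c=np.array(c);y=(c[0]+c[1]-c[2]-c[3]);y/=np.linalg.norm(y);m=c.mean(0);print(y,"left",m+.0625*y,"right",m-.0625*y)
```

```text
ram [0.583  0.3626] [0.5854 0.3589]
riser [0.4442 0.2836] [0.4479 0.2823]
wide [0.6461 0.1199] [0.6482 0.1174]
tall [ 0.6505 -0.1698] [ 0.6516 -0.1712]
cake [ 0.5735 -0.3675] [ 0.5737 -0.3686]
dred [ 0.4289 -0.2878] [ 0.4287 -0.2886]
jar [0.4568 0.4182] None
moulds [ 0.4676 -0.4307] None
tray [[0.7189, 0.1812], [0.5763, 0.1825], [0.5809, -0.2353], [0.7164, -0.2346]] [ 0.64814694 -0.02653708] [np.float64(0.1426), np.float64(0.4178), np.float64(0.1355), np.float64(0.4158)] [ 0.64638104 -0.02603418]
board [[0.5126, 0.0609], [0.4145, 0.0753], [0.3711, -0.1683], [0.4664, -0.1862]] [ 0.44114913 -0.05457842] [np.float64(0.0992), np.float64(0.2474), np.float64(0.0969), np.float64(0.2513)]
[0.17965894 0.98372896] left [0.45237781 0.00690464] right [ 0.42992044 -0.11606148]
```

```bash
python3 -m jog '[[[0.51,0.62,0],0.92],[[0.51,0.62,0],0.92],[[0.51,0.62,0],0.92],[[0.51,0.62,0],0.92],[[0.51,0.62,0],0.92],[[0.51,0.62,0],0.92],[[0.51,0.62,0],0.92],[[0.51,0.62,0],0.92],[[0.51,0.62,0],0.92],[[0.51,0.62,0],0.92],[[0.51,0.62,0],0.92],[[0.51,0.62,0],0.92],[[0.51,0.62,0],0.92],[[0.51,0.56,0],0.92],[[0,0,0],0],[[0,0,0],0],[[0,0,0],0]]' 0 20
```

```text
clock: 1.52
tool_pos: [0.4285, -0.2897, 0.2142]
tcp_rot: [-90.1, -0.0, -90.0]
force: [-0.9, -0.2, -0.5]
gripper_width: 1.0
```

```bash
python3 -m jog '[[[0,0.04,-0.6],0],[[0,0,-0.6],0],[[0,0,-0.6],0],[[0,0,-0.6],0],[[0,0,-0.6],0],[[0,0,-0.6],0],[[0,0,-0.5],0],[[0,0,-0.4],0],[[0,0,-0.3],0],[[0,0,0],0],[[0,0,0],0]]' && python3 -m jog '[[[0,0,0],0],[[0,0,0],0],[[0,0,0],0],[[0,0,0],0],[[0,0,0],0],[[0,0,0],0],[[0,0,0],0],[[0,0,0],0],[[0,0,0],0],[[0,0,0],0],[[0,0,0],0],[[0,0,0],0]]' 255 20
```

```text
clock: 2.43
tool_pos: [0.4285, -0.2882, 0.0223]
tcp_rot: [-90.1, 0.0, -90.1]
force: [-0.2, -0.1, 0.1]
gripper_width: 1.0
clock: 3.43
tool_pos: [0.4294, -0.2878, 0.023]
tcp_rot: [-90.0, -0.0, -90.0]
force: [-0.8, -0.1, 5.6]
gripper_width: 0.63
```

```bash
python3 -m jog '[[[0,0,0.2],0],[[0,0,0.4],0],[[0,0,0.5],0],[[0,0,0.5],0],[[0,0,0.5],0],[[0,0,0.5],0],[[0,0,0.4],0],[[0,0,0],0],[[0,0,0],0],[[0,0,0],0]]'
python3 - <<'E'
from h import *
a=camera("scene");cv2.imwrite("pics/g1.png",cv2.resize(a[180:380,80:330],None,fx=3,fy=3))
E
```

```text
clock: 4.27
tool_pos: [0.4284, -0.2872, 0.1416]
tcp_rot: [-90.1, 0.0, -90.0]
force: [0.2, -0.1, -1.3]
gripper_width: 0.636
```

View pics/g1.png

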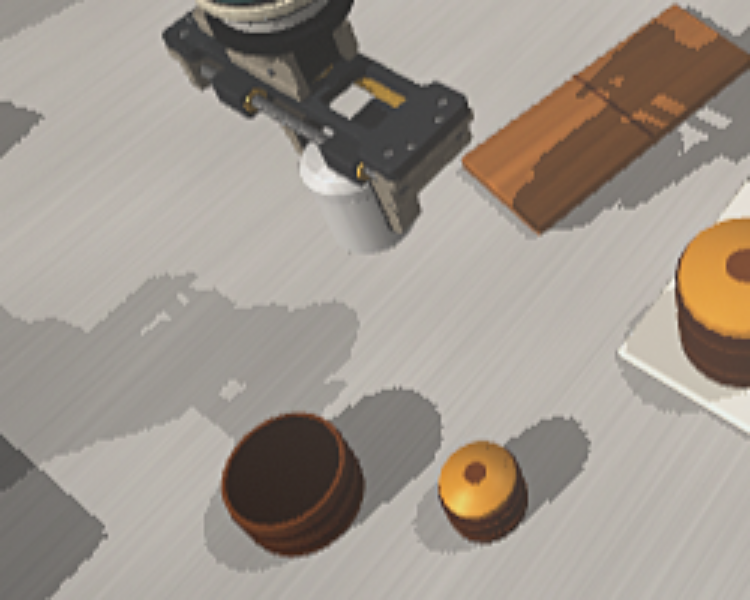

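```bash
python3 -m jog '[[[0.04,0.25,0],0],[[0.04,0.49,0],0],[[0.04,0.5,0],0],[[0.04,0.5,0],0],[[0.04,0.5,0],0],[[0.04,0.5,0],0],[[0.04,0.5,0],0],[[0.04,0.5,0],0],[[0.04,0.5,0],0],[[0.04,0.5,0],0],[[0.04,0.5,0],0],[[0.04,0.5,0],0],[[0.04,0.5,0],0],[[0.04,0.5,0],0],[[0.04,0.5,0],0],[[0,0.4,0],0],[[0,0.22,0],0],[[0,0,0],0],[[0,0,0],0],[[0,0,0],0]]' && python3 -m jog '[[[0,0,-0.3],0],[[0,0,-0.4],0],[[0,0,-0.4],0],[[0,0,-0.4],0],[[0,0,-0.4],0],[[0,0,-0.3],0],[[0,0,-0.2],0],[[0,0,-0.06],0],[[0,0,0],0],[[0,0,0],0]]'
python3 - <<'E'
from h import *
a=camera("scene");cv2.imwrite("pics/g2.png",cv2.resize(a[130:310,200:440],None,fx=3,fy=3))
E
```

```text
clock: 5.98
tool_pos: [0.4529, 0.0259, 0.1423]
tcp_rot: [-90.0, -0.0, -90.0]
force: [-0.0, -0.3, -1.3]
gripper_width: 0.63
clock: 6.82
tool_pos: [0.4536, 0.0266, 0.0446]
tcp_rot: [-90.0, -0.0, -90.0]
force: [-0.3, -0.4, -1.0]
gripper_width: 0.629
```

View pics/g2.png

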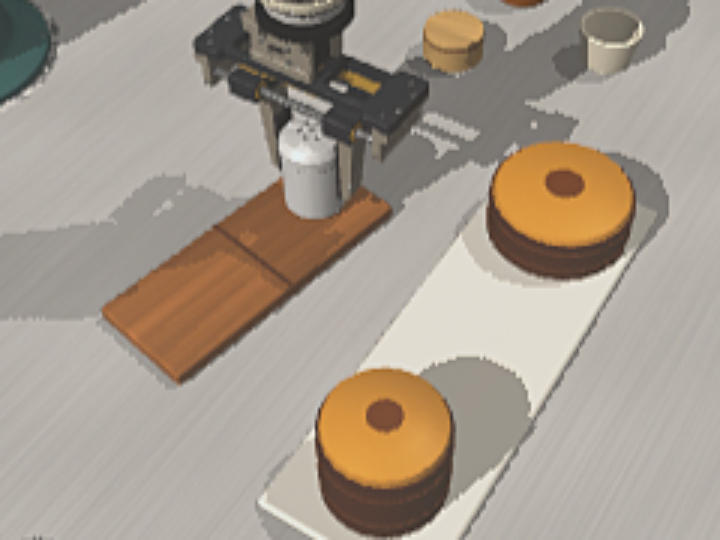

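The dredger is held upright over the left half, but about 20 mm too far along y. I'll correct that and check the board's dividing line, (217,226) to (291,284) in the crop, from the scene view.

```bash
python3 -m jog '[[[0,-0.2,0],0],[[-0.03,-0.2,0],0],[[0,-0.1,0],0],[[0,0,0],0],[[0,0,0],0],[[0,0,0],0]]'
python3 - <<'E'
from h import *
g=lambda x,y:pl("scene",(x+.5)/3-.5+200,(y+.5)/3-.5+130,.016)
L=[g(217,226),g(291,284)];print(L,np.mean(L,0)); print(g(103,312),g(180,379),g(390,207))
q=lambda x,y:pl("top",(x+.5)/4-.5+335,(y+.5)/4-.5+130,.016)
print(q(10,364),q(8,503))
E
```

```text
clock: 7.37
tool_pos: [0.4521, 0.0068, 0.0443]
tcp_rot: [-90.0, 0.0, -90.0]
force: [0.0, -0.1, -0.9]
gripper_width: 0.627
[array([ 0.39795437, -0.04671299]), array([ 0.4907584 , -0.06495258])] [ 0.44435639 -0.05583279]
[ 0.37698186 -0.17171644] [ 0.47236827 -0.18866719] [0.51454293 0.05358911]
[ 0.48981864 -0.06280345] [ 0.39347844 -0.0467169 ]
```

```bash
python3 -m jog '[[[0,0,-0.05],0],[[0,0,-0.05],0],[[0,0,-0.02],0],[[0,0,0],0],[[0,0,0],0]]'
```

```text
clock: 7.78
tool_pos: [0.4519, 0.007, 0.0393]
tcp_rot: [-90.0, 0.0, -89.9]
force: [0.2, 0.0, -1.3]
gripper_width: 0.632
```

```bash
python3 -m jog '[[[0,0,-0.03],0],[[0,0,0],0],[[0,0,0],0]]';  python3 -m jog '[[[0,0,-0.03],0],[[0,0,0],0],[[0,0,0],0]]'
```

```text
clock: 8.03
tool_pos: [0.4521, 0.007, 0.039]
tcp_rot: [-90.0, -0.0, -89.9]
force: [-2.9, 0.2, 9.3]
gripper_width: 0.631
clock: 8.28
tool_pos: [0.4521, 0.007, 0.0386]
tcp_rot: [-90.0, -0.1, -89.9]
force: [-6.8, -0.6, 21.4]
gripper_width: 0.629
```

Contact. I'll open the gripper and rise, then head for the ramekin at (.584,.361).

```bash
python3 -m jog '[[[0,0,0.03],0],[[0,0,0],0],[[0,0,0],0],[[0,0,0],0],[[0,0,0],0],[[0,0,0],0],[[0,0,0],0]]' 0 && python3 -m jog '[[[0,0,0.3],0],[[0,0,0.5],0],[[0,0,0.6],0],[[0,0,0.6],0],[[0,0,0.6],0],[[0,0,0.4],0],[[0,0,0],0],[[0,0,0],0]]'
python3 - <<'E'
from h import *
a=camera("scene");cv2.imwrite("pics/g3.png",cv2.resize(a[130:310,200:440],None,fx=3,fy=3))
E
```

```text
clock: 8.87
tool_pos: [0.4519, 0.0068, 0.038]
tcp_rot: [-90.0, 0.0, -90.0]
force: [0.3, -0.2, -0.2]
gripper_width: 1.003
clock: 9.53
tool_pos: [0.4523, 0.0066, 0.1586]
tcp_rot: [-89.9, -0.0, -90.0]
force: [-0.9, 0.1, 0.6]
gripper_width: 0.997
```

View pics/g3.png

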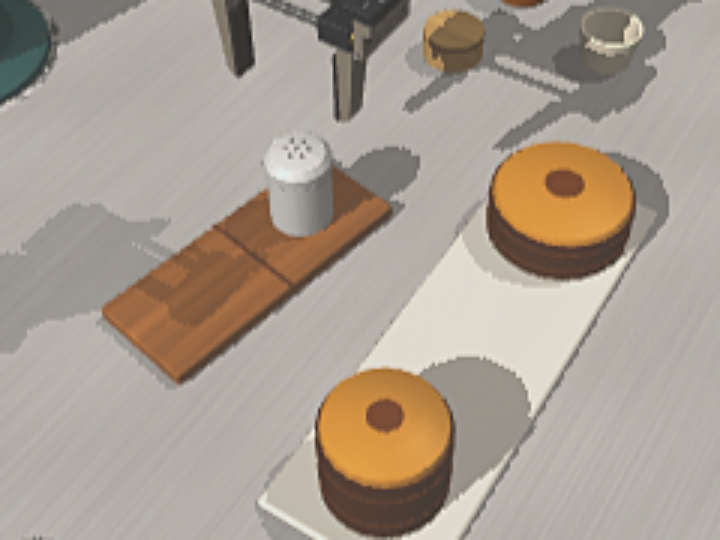

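```bash
python3 -m jog '[[[0.235,0.633,0],0],[[0.235,0.633,0],0],[[0.235,0.633,0],0],[[0.235,0.633,0],0],[[0.235,0.633,0],0],[[0.235,0.633,0],0],[[0.235,0.633,0],0],[[0.235,0.633,0],0],[[0.235,0.633,0],0],[[0.235,0.633,0],0],[[0.235,0.633,0],0],[[0.235,0.633,0],0],[[0.235,0.633,0],0],[[0.235,0.633,0],0],[[0,0,0],0],[[0,0,0],0],[[0,0,0],0]]'
```

```text
clock: 11.0
tool_pos: [0.5827, 0.3602, 0.1561]
tcp_rot: [-90.1, -0.1, -89.9]
force: [0.3, -0.6, 0.6]
gripper_width: 0.998
```

```bash
python3 -m jog '[[[0.03,0.02,-0.4],0],[[0,0,-0.6],0],[[0,0,-0.6],0],[[0,0,-0.6],0],[[0,0,-0.6],0],[[0,0,-0.4],0],[[0,0,-0.25],0],[[0,0,-0.15],0],[[0,0,0],0],[[0,0,0],0]]' && python3 -m jog '[[[0,0,0],0],[[0,0,0],0],[[0,0,0],0],[[0,0,0],0],[[0,0,0],0],[[0,0,0],0],[[0,0,0],0],[[0,0,0],0],[[0,0,0],0],[[0,0,0],0]]' 255 20 && python3 -m jog '[[[0,0,0.2],0],[[0,0,0.4],0],[[0,0,0.6],0],[[0,0,0.6],0],[[0,0,0.6],0],[[0,0,0.6],0],[[0,0,0.3],0],[[0,0,0],0],[[0,0,0],0],[[0,0,0],0]]'
python3 - <<'E'
from h import *
a=camera("scene");cv2.imwrite("pics/g4.png",cv2.resize(a[50:230,300:500],None,fx=3,fy=3))
E
```

```text
clock: 11.83
tool_pos: [0.5852, 0.3624, 0.0148]
tcp_rot: [-89.9, 0.0, -90.0]
force: [1.6, -0.5, 0.5]
gripper_width: 1.002
clock: 12.67
tool_pos: [0.5847, 0.3623, 0.0147]
tcp_rot: [-90.0, -0.0, -90.0]
force: [-1.7, -1.6, 5.4]
gripper_width: 0.668
clock: 13.5
tool_pos: [0.5841, 0.3613, 0.1447]
tcp_rot: [-90.1, -0.1, -90.0]
force: [-0.4, -0.5, -2.0]
gripper_width: 0.667
```

View pics/g4.png

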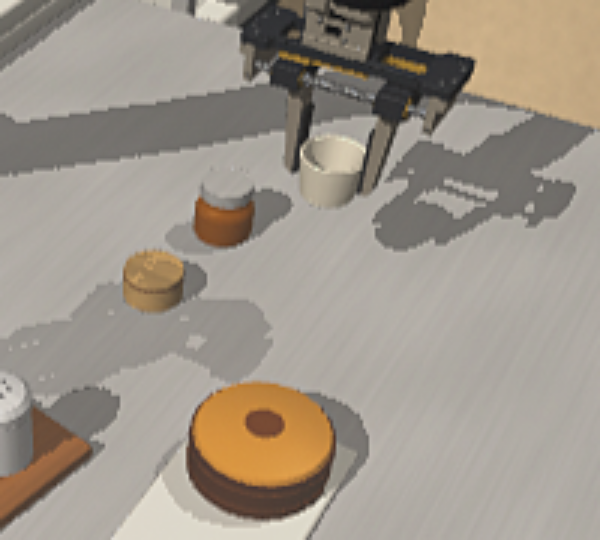

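```bash
python3 -m jog '[[[-0.05,-0.26,0],0],[[-0.21,-0.65,0],0],[[-0.21,-0.65,0],0],[[-0.21,-0.65,0],0],[[-0.21,-0.65,0],0],[[-0.21,-0.65,0],0],[[-0.21,-0.65,0],0],[[-0.21,-0.65,0],0],[[-0.21,-0.65,0],0],[[-0.21,-0.65,0],0],[[-0.21,-0.65,0],0],[[-0.21,-0.65,0],0],[[-0.21,-0.65,0],0],[[-0.21,-0.65,0],0],[[-0.21,-0.65,0],0],[[-0.21,-0.65,0],0],[[-0.21,-0.65,0],0]]' && python3 -m jog '[[[-0.21,-0.65,0],0],[[-0.21,-0.65,0],0],[[0,0,0],0],[[0,0,0],0],[[0,0,0],0]]'
```

```text
clock: 14.97
tool_pos: [0.4466, -0.0659, 0.1455]
tcp_rot: [-90.1, -0.0, -90.0]
force: [-0.0, -0.3, -1.1]
gripper_width: 0.664
clock: 15.38
tool_pos: [0.4311, -0.116, 0.1458]
tcp_rot: [-90.0, 0.0, -90.0]
force: [-0.4, 0.7, -1.0]
gripper_width: 0.669
```

```bash
python3 -m jog '[[[0,-0.03,-0.3],0],[[0,0,-0.4],0],[[0,0,-0.5],0],[[0,0,-0.5],0],[[0,0,-0.5],0],[[0,0,-0.3],0],[[0,0,-0.2],0],[[0,0,-0.1],0],[[0,0,0],0],[[0,0,0],0],[[0,0,0],0]]' && python3 -m jog '[[[0,0,-0.04],0],[[0,0,-0.03],0],[[0,0,0],0],[[0,0,0],0]]'
```

```text
clock: 16.3
tool_pos: [0.4323, -0.1174, 0.0349]
tcp_rot: [-89.9, -0.0, -89.9]
force: [0.0, -0.3, -1.5]
gripper_width: 0.667
clock: 16.63
tool_pos: [0.4316, -0.1176, 0.0315]
tcp_rot: [-90.0, -0.0, -90.0]
force: [0.6, -0.0, -1.0]
gripper_width: 0.671
```

Run:
```python
from h import *
a=camera("scene");cv2.imwrite("pics/g5.png",cv2.resize(a[150:310,180:380],None,fx=3,fy=3))
```

```text
(no output)
```

View pics/g5.png

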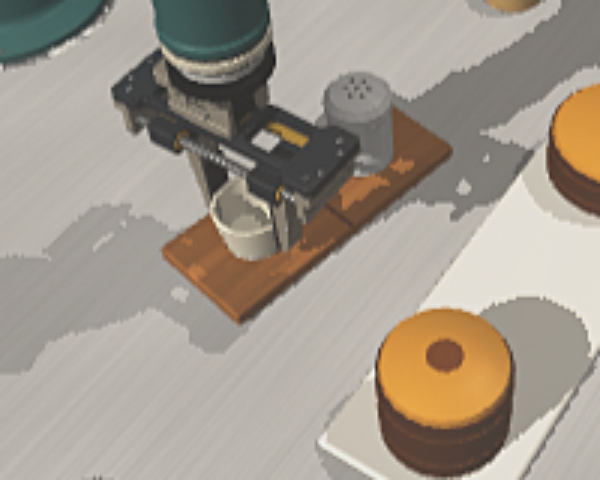

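The ramekin is held upright just above the right half. I'll lower it to contact, release and rise.

```bash
python3 -m jog '[[[0,0,-0.03],0],[[0,0,0],0],[[0,0,0],0]]'
```

```text
clock: 16.93
tool_pos: [0.4319, -0.1176, 0.0306]
tcp_rot: [-90.0, -0.0, -90.0]
force: [-0.8, -0.6, 4.7]
gripper_width: 0.667
```

```bash
python3 -m jog '[[[0,0,0],0],[[0,0,0],0],[[0,0,0],0],[[0,0,0],0],[[0,0,0],0],[[0,0,0],0]]' 0 && python3 -m jog '[[[0,0,0.3],0],[[0,0,0.5],0],[[0,0,0.6],0],[[0,0,0.6],0],[[0,0,0.6],0],[[0,0,0.4],0],[[0,0,0],0],[[0,0,0],0]]' && python3 -m jog '[[[0.02,0.626,0],0],[[0.02,0.626,0],0],[[0.02,0.626,0],0],[[0.02,0.626,0],0],[[0.02,0.626,0],0],[[0.02,0.626,0],0],[[0.02,0.626,0],0],[[0.02,0.626,0],0],[[0.02,0.626,0],0],[[0.02,0.626,0],0],[[0.02,0.626,0],0],[[0.02,0.626,0],0],[[0.02,0.626,0],0],[[0.02,0.626,0],0],[[0.02,0.626,0],0],[[0.04,0.626,0],0],[[0,0,0],0],[[0,0,0],0],[[0,0,0],0]]'
python3 - <<'E'
from h import *
a=camera("scene");cv2.imwrite("pics/g6.png",cv2.resize(a[90:310,180:440],None,fx=3,fy=3)[:600])
E
```

```text
clock: 17.43
tool_pos: [0.4316, -0.1174, 0.0301]
tcp_rot: [-90.0, 0.0, -90.0]
force: [0.6, 0.9, 0.2]
gripper_width: 1.001
clock: 18.1
tool_pos: [0.4319, -0.1178, 0.1506]
tcp_rot: [-89.9, -0.1, -90.0]
force: [-0.2, -0.2, 0.1]
gripper_width: 1.003
clock: 19.68
tool_pos: [0.4444, 0.282, 0.1487]
tcp_rot: [-90.1, -0.1, -90.0]
force: [0.6, -0.4, -0.1]
gripper_width: 1.0
```

View pics/g6.png

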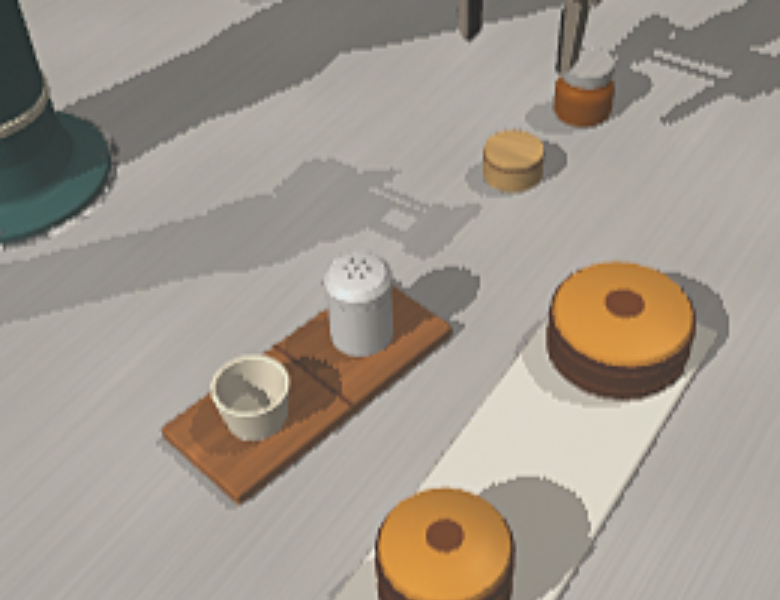

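Both the ramekin and the dredger stand upright on their halves. Next is the riser.

```bash
python3 -m jog '[[[0.04,0.03,-0.4],0],[[0,0,-0.6],0],[[0,0,-0.6],0],[[0,0,-0.6],0],[[0,0,-0.6],0],[[0,0,-0.4],0],[[0,0,-0.2],0],[[0,0,-0.1],0],[[0,0,0],0],[[0,0,0],0]]' && python3 -m jog '[[[0,0,0],0],[[0,0,0],0],[[0,0,0],0],[[0,0,0],0],[[0,0,0],0],[[0,0,0],0],[[0,0,0],0],[[0,0,0],0],[[0,0,0],0],[[0,0,0],0]]' 255 20 && python3 -m jog '[[[0,0,0.2],0],[[0,0,0.4],0],[[0,0,0.6],0],[[0,0,0.6],0],[[0,0,0.6],0],[[0,0,0.6],0],[[0,0,0.5],0],[[0,0,0],0],[[0,0,0],0],[[0,0,0],0]]'
python3 - <<'E'
from h import *
a=camera("scene");cv2.imwrite("pics/g7.png",cv2.resize(a[50:230,280:480],None,fx=3,fy=3))
E
```

```text
clock: 20.57
tool_pos: [0.4473, 0.2843, 0.0109]
tcp_rot: [-89.9, 0.0, -90.0]
force: [0.1, -0.1, 0.1]
gripper_width: 0.997
clock: 21.4
tool_pos: [0.4469, 0.2844, 0.0105]
tcp_rot: [-90.0, -0.0, -90.0]
force: [-0.6, -0.2, 5.6]
gripper_width: 0.665
clock: 22.23
tool_pos: [0.4463, 0.2837, 0.1494]
tcp_rot: [-90.1, -0.1, -90.0]
force: [-0.4, 0.1, -1.6]
gripper_width: 0.662
```

View pics/g7.png

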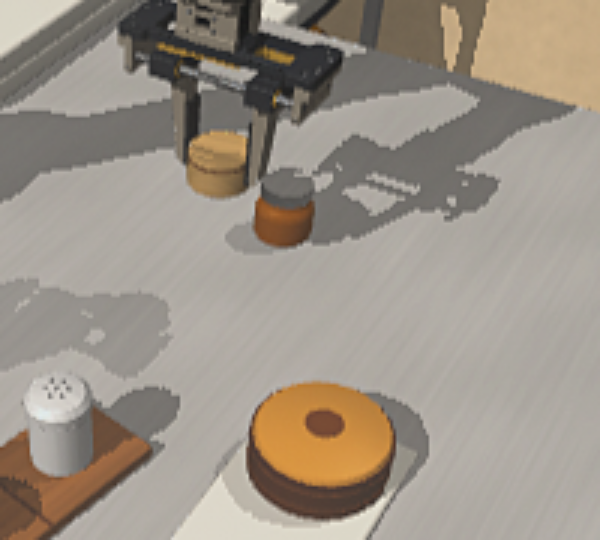

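```bash
python3 -m jog '[[[0.337,-0.515,0],0],[[0.337,-0.515,0],0],[[0.337,-0.515,0],0],[[0.337,-0.515,0],0],[[0.337,-0.515,0],0],[[0.337,-0.515,0],0],[[0.337,-0.515,0],0],[[0.337,-0.515,0],0],[[0.337,-0.515,0],0],[[0.337,-0.515,0],0],[[0.337,-0.515,0],0],[[0.337,-0.515,0],0],[[0.337,-0.515,0],0],[[0.337,-0.515,0],0],[[0.337,-0.515,0],0],[[0,0,0],0],[[0,0,0],0],[[0,0,0],0]]'
```

```text
clock: 23.78
tool_pos: [0.6479, -0.0237, 0.1487]
tcp_rot: [-90.2, 0.1, -89.9]
force: [0.7, 0.6, -0.4]
gripper_width: 0.666
```

```bash
python3 -m jog '[[[0.02,-0.04,-0.3],0],[[0,0,-0.5],0],[[0,0,-0.5],0],[[0,0,-0.5],0],[[0,0,-0.5],0],[[0,0,-0.4],0],[[0,0,-0.2],0],[[0,0,-0.15],0],[[0,0,0],0],[[0,0,0],0],[[0,0,0],0]]' && python3 -m jog '[[[0,0,-0.05],0],[[0,0,0],0],[[0,0,0],0]]'
```

```text
clock: 24.7
tool_pos: [0.6506, -0.026, 0.0293]
tcp_rot: [-89.9, -0.0, -90.0]
force: [-0.3, -0.5, -1.0]
gripper_width: 0.668
clock: 24.95
tool_pos: [0.65, -0.0264, 0.0266]
tcp_rot: [-90.0, -0.0, -90.0]
force: [0.0, 1.1, -1.3]
gripper_width: 0.668
```

```bash
python3 -m jog '[[[-0.02,0,-0.08],0],[[0,0,-0.03],0],[[0,0,0],0],[[0,0,0],0]]'
python3 - <<'E'
from h import *
a=camera("scene");cv2.imwrite("pics/g8.png",cv2.resize(a[130:330,270:470],None,fx=3,fy=3))
E
```

```text
clock: 25.28
tool_pos: [0.6488, -0.0262, 0.0216]
tcp_rot: [-90.0, 0.0, -90.0]
force: [-0.5, -0.8, -1.9]
gripper_width: 0.665
```

View pics/g8.png

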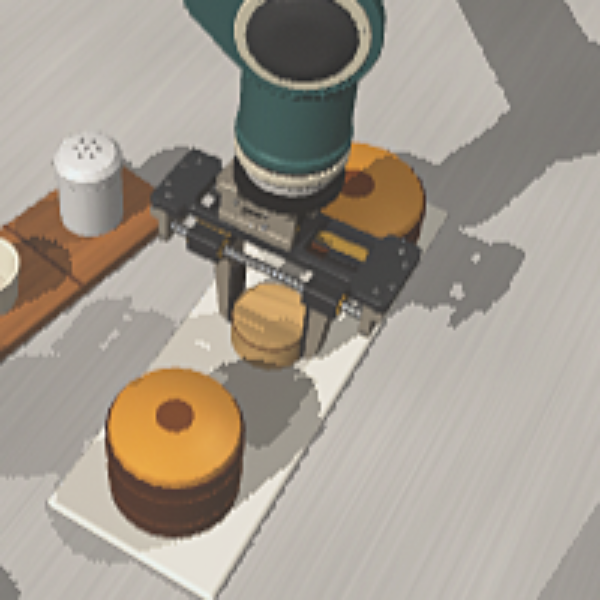

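```bash
python3 -m jog '[[[0,0,-0.03],0],[[0,0,0],0],[[0,0,0],0]]'
```

```text
clock: 25.58
tool_pos: [0.6491, -0.0262, 0.0206]
tcp_rot: [-90.0, 0.0, -90.0]
force: [0.2, 0.1, -0.4]
gripper_width: 0.665
```

```bash
python3 -m jog '[[[0,0,-0.015],0],[[0,0,0],0],[[0,0,0],0]]' && python3 -m jog '[[[0,0,0],0],[[0,0,0],0],[[0,0,0],0],[[0,0,0],0],[[0,0,0],0],[[0,0,0],0]]' 0 && python3 -m jog '[[[0,0,0.3],0],[[0,0,0.5],0],[[0,0,0.6],0],[[0,0,0.6],0],[[0,0,0.6],0],[[0,0,0.6],0],[[0,0,0],0],[[0,0,0],0]]' && python3 -m jog '[[[-0.135,-0.611,0],0],[[-0.135,-0.611,0],0],[[-0.135,-0.611,0],0],[[-0.135,-0.611,0],0],[[-0.135,-0.611,0],0],[[-0.135,-0.611,0],0],[[-0.135,-0.611,0],0],[[-0.135,-0.611,0],0],[[-0.135,-0.611,0],0],[[-0.135,-0.611,0],0],[[-0.135,-0.611,0],0],[[-0.135,-0.611,0],0],[[-0.135,-0.611,0],0],[[-0.135,-0.611,0],0],[[0,0,0],0],[[0,0,0],0],[[0,0,0],0]]'
python3 - <<'E'
from h import *
a=camera("scene");b=camera("top");cv2.imwrite("pics/s9.png",a);cv2.imwrite("pics/t9.png",b);cv2.imwrite("pics/g9.png",np.hstack([cv2.resize(a[190:280,310:420],None,fx=3.5,fy=3.5,interpolation=0),cv2.resize(b[130:220,260:370],None,fx=3.5,fy=3.5,interpolation=0)]))
E
```

```text
clock: 25.83
tool_pos: [0.6491, -0.0262, 0.0206]
tcp_rot: [-90.0, -0.0, -90.0]
force: [-0.7, 0.0, 5.1]
gripper_width: 0.666
clock: 26.33
tool_pos: [0.649, -0.0263, 0.0198]
tcp_rot: [-90.0, 0.0, -90.0]
force: [-0.3, -0.8, 0.0]
gripper_width: 0.999
clock: 27.0
tool_pos: [0.65, -0.0262, 0.1504]
tcp_rot: [-89.8, -0.0, -90.0]
force: [-0.3, 0.9, -0.3]
gripper_width: 0.999
clock: 28.42
tool_pos: [0.5732, -0.3669, 0.147]
tcp_rot: [-90.1, 0.1, -89.9]
force: [0.6, 0.6, 0.1]
gripper_width: 0.999
```

View pics/g9.png

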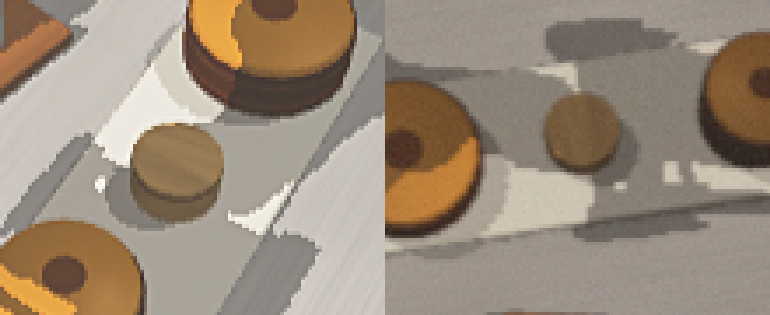

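View pics/s9.png

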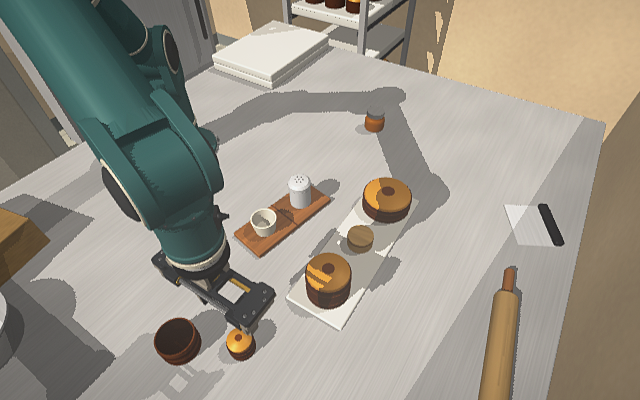

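The riser stands mid-tray, with its top at (177,160) in the left crop and (582,127) in the right. I'll compute its centre and grasp the cake.

```bash
python3 - <<'E'
from h import *
g=lambda n,x,y,o:pl(n,(x+.5)/3.5-.5+o[0],(y+.5)/3.5-.5+o[1],.044)
print(g("scene",177,160,(310,190)),g("top",197,127,(260,130)))
E
python3 -m jog '[[[0.0,-0.03,-0.4],0],[[0,0,-0.6],0],[[0,0,-0.6],0],[[0,0,-0.6],0],[[0,0,-0.6],0],[[0,0,-0.4],0],[[0,0,-0.15],0],[[0,0,-0.05],0],[[0,0,0],0],[[0,0,0],0]]' && python3 -m jog '[[[0,0,0],0],[[0,0,0],0],[[0,0,0],0],[[0,0,0],0],[[0,0,0],0],[[0,0,0],0],[[0,0,0],0],[[0,0,0],0],[[0,0,0],0],[[0,0,0],0],[[0,0,0],0]]' 255 15 && python3 -m jog '[[[0,0,0.2],0],[[0,0,0.4],0],[[0,0,0.6],0],[[0,0,0.6],0],[[0,0,0.6],0],[[0,0,0.6],0],[[0,0,0.6],0],[[0,0,0.4],0],[[0,0,0],0],[[0,0,0],0],[[0,0,0],0]]'
python3 - <<'E'
from h import *
a=camera("scene");cv2.imwrite("pics/g10.png",cv2.resize(a[200:400,120:320],None,fx=3,fy=3))
E
```

```text
[ 0.65061168 -0.02924578] [ 0.6489457  -0.02519123]
clock: 29.35
tool_pos: [0.5745, -0.3697, 0.0134]
tcp_rot: [-89.9, -0.1, -89.9]
force: [-0.1, 0.1, -1.5]
gripper_width: 0.997
clock: 30.27
tool_pos: [0.5734, -0.3696, 0.0121]
tcp_rot: [-90.0, -0.0, -90.0]
force: [-0.7, 0.1, 1.0]
gripper_width: 0.562
clock: 31.18
tool_pos: [0.5727, -0.3694, 0.1713]
tcp_rot: [-90.1, 0.0, -90.0]
force: [0.4, -0.2, -1.2]
gripper_width: 0.566
```

View pics/g10.png

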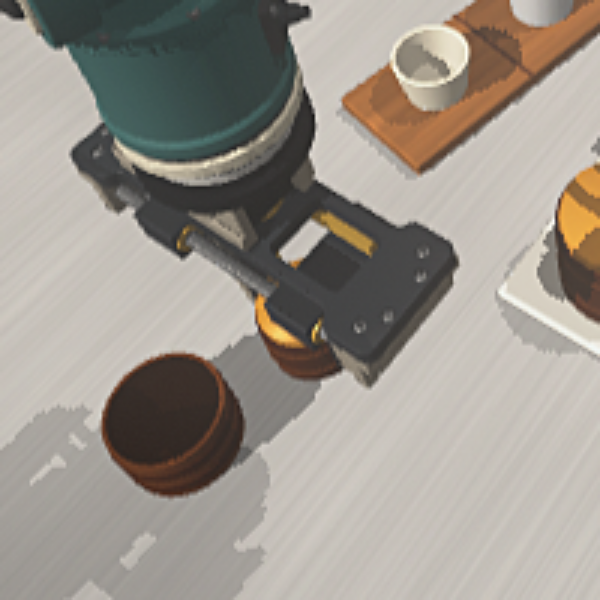

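```bash
python3 -m jog '[[[0.12,0.533,0],0],[[0.12,0.533,0],0],[[0.12,0.533,0],0],[[0.12,0.533,0],0],[[0.12,0.533,0],0],[[0.12,0.533,0],0],[[0.12,0.533,0],0],[[0.12,0.533,0],0],[[0.12,0.533,0],0],[[0.12,0.533,0],0],[[0.12,0.533,0],0],[[0.12,0.533,0],0],[[0.12,0.533,0],0],[[0.12,0.533,0],0],[[0.12,0.533,0],0],[[0.12,0.533,0],0],[[0,0,0],0],[[0,0,0],0],[[0,0,0],0]]'
```

```text
clock: 32.82
tool_pos: [0.6495, -0.0296, 0.1708]
tcp_rot: [-90.1, -0.0, -90.0]
force: [0.5, -1.3, -0.7]
gripper_width: 0.557
```

```bash
python3 -m jog '[[[0,0.03,-0.3],0],[[0,0,-0.5],0],[[0,0,-0.5],0],[[0,0,-0.5],0],[[0,0,-0.4],0],[[0,0,-0.3],0],[[0,0,-0.2],0],[[0,0,0],0],[[0,0,0],0],[[0,0,0],0]]'
python3 - <<'E'
from h import *
a=camera("scene");b=camera("top");cv2.imwrite("pics/g11.png",np.hstack([cv2.resize(a[190:290,310:420],None,fx=3.5,fy=3.5,interpolation=0),cv2.resize(b[130:230,260:370],None,fx=3.5,fy=3.5,interpolation=0)]))
E
```

```text
clock: 33.65
tool_pos: [0.6509, -0.0274, 0.0649]
tcp_rot: [-89.9, -0.0, -90.0]
force: [0.0, 0.0, -0.5]
gripper_width: 0.563
```

View pics/g11.png

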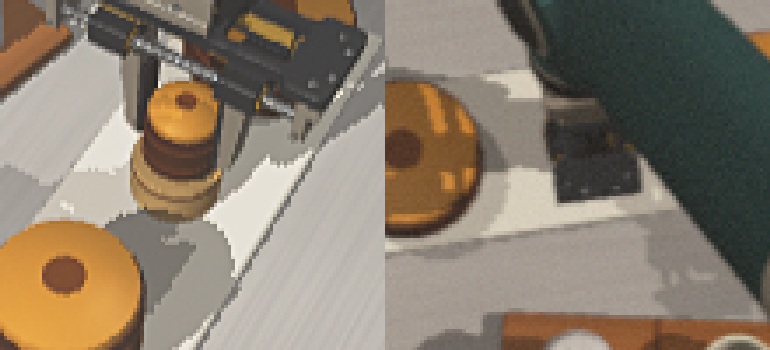

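Run:
```python
from h import *
for z in(.03,.07,.105):print(proj("scene",(.6495,-.0272,z)))
for c in (("mark",187,101,.1055),("mouldedge",181,140,.08)):
    print(c[0],(c[1]+.5)/3.5-.5+310,(c[2]+.5)/3.5-.5+190,pl("scene",(c[1]+.5)/3.5-.5+310,(c[2]+.5)/3.5-.5+190,c[3]))
print("riser u",(176.5+.5)/3.5+309.5)
```

```text
(np.float64(359.8191943939172), np.float64(238.106617583032))
(np.float64(360.9870361589003), np.float64(227.7477055082925))
(np.float64(362.079399770357), np.float64(218.0582947130823))
mark 363.07142857142856 218.5 [ 0.65213761 -0.02752423]
mouldedge 361.35714285714283 229.64285714285714 [ 0.65597354 -0.03873896]
riser u 360.07142857142856
```

The cake is within about 2 mm of the riser axis. I'll nudge it and lower to contact.

```bash
python3 -m jog '[[[-0.04,0,-0.08],0],[[0,0,-0.08],0],[[0,0,-0.02],0],[[0,0,0],0],[[0,0,0],0]]' && python3 -m jog '[[[0,0,-0.03],0],[[0,0,0],0],[[0,0,0],0]]'
```

```text
clock: 34.17
tool_pos: [0.6485, -0.0272, 0.0567]
tcp_rot: [-90.0, 0.0, -90.0]
force: [-0.5, -0.3, -0.6]
gripper_width: 0.565
clock: 34.42
tool_pos: [0.6489, -0.0272, 0.0561]
tcp_rot: [-90.0, -0.0, -90.0]
force: [-0.5, 0.4, 3.5]
gripper_width: 0.562
```

```bash
python3 -m jog '[[[0,0,0],0],[[0,0,0],0],[[0,0,0],0],[[0,0,0],0],[[0,0,0],0],[[0,0,0],0]]' 0 && python3 -m jog '[[[0,0,0.2],0],[[0,0,0.4],0],[[0,0,0.6],0],[[0,0,0.6],0],[[0,0,0.6],0],[[0,0,0.6],0],[[0,0,0.6],0],[[0,0,0.2],0],[[0,0,0],0]]' && python3 -m jog '[[[-0.2,-0.6,0],0],[[-0.2,-0.6,0],0],[[-0.2,-0.6,0],0],[[-0.2,-0.6,0],0],[[-0.2,-0.6,0],0],[[-0.2,-0.6,0],0],[[-0.2,-0.6,0],0],[[-0.2,-0.6,0],0],[[-0.2,-0.6,0],0],[[-0.2,-0.6,0],0],[[-0.2,-0.6,0],0],[[-0.2,-0.6,0],0],[[-0.2,-0.6,0],0],[[-0.2,-0.6,0],0],[[-0.2,-0.6,0],0],[[-0.2,-0.6,0],0],[[0,0,0],0],[[0,0,0],0],[[0,0,0],0]]'
python3 - <<'E'
from h import *
a=camera("scene");b=camera("top");cv2.imwrite("pics/s12.png",a);cv2.imwrite("pics/t12.png",b)
cv2.imwrite("pics/g12.png",cv2.resize(a[150:310,220:430],None,fx=3.5,fy=3.5,interpolation=0));cv2.imwrite("pics/g13.png",cv2.resize(b[130:270,235:405],None,fx=4,fy=4,interpolation=0))
E
```

```text
clock: 34.92
tool_pos: [0.6486, -0.0272, 0.0555]
tcp_rot: [-90.0, 0.0, -90.0]
force: [-0.2, 0.6, 1.2]
gripper_width: 0.975
clock: 35.67
tool_pos: [0.65, -0.027, 0.2105]
tcp_rot: [-89.7, -0.0, -90.0]
force: [-0.6, -0.1, 0.1]
gripper_width: 1.003
clock: 37.25
tool_pos: [0.5205, -0.4098, 0.2063]
tcp_rot: [-90.1, 0.1, -89.9]
force: [-0.0, 1.6, 0.4]
gripper_width: 1.0
```

View pics/g12.png

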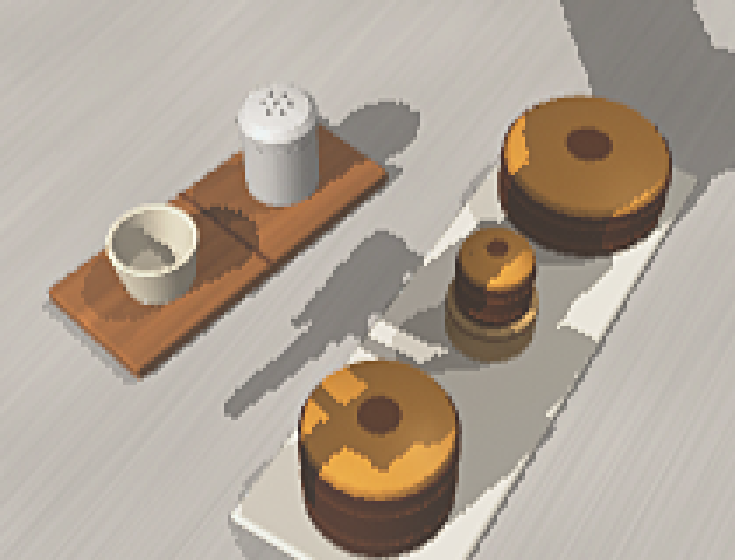

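View pics/g13.png

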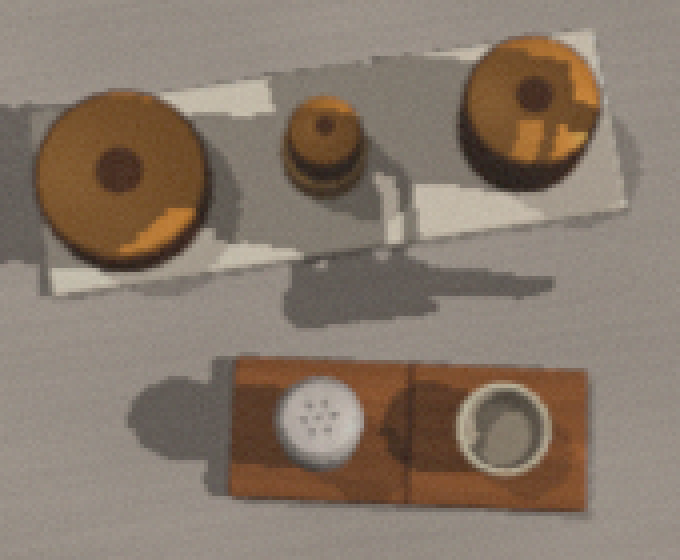

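Run:
```python
from h import *
t=lambda x,y,z:pl("top",(x+.5)/4-.5+235,(y+.5)/4-.5+130,z)
s=lambda x,y,z:pl("scene",(x+.5)/3.5-.5+220,(y+.5)/3.5-.5+150,z)
R={}
for n,z,a,b in[("cake",.096,(326,124),(496,247)),("wide",.064,(118,170),(589,145)),("tall",.095,(534,95),(380,415)),("dred",.096,(320,418),(276,101)),("ram",.058,(504,428),(153,238))]:
    R[n]=(t(*a,z)+s(*b,z))/2;print(n,t(*a,z).round(4),s(*b,z).round(4))
c=np.array([.4425,-.055]);y=np.array([.18,.984])
for n in("dred","ram"):
    d=R[n]-c;print(n,"x",d@[y[1],-y[0]],"y",d@y)
print("cake-mid",R["cake"]-(R["wide"]+R["tall"])/2)
```

```text
cake [ 0.6493 -0.026 ] [ 0.6481 -0.0267]
wide [0.6462 0.1206] [0.6486 0.1169]
tall [ 0.6498 -0.1697] [ 0.6513 -0.1719]
dred [0.4507 0.0064] [0.4509 0.0076]
ram [ 0.4311 -0.1166] [ 0.4326 -0.117 ]
dred x -0.0029890822794377183 y 0.06250352113864782
ram x 0.0006312717818892172 y -0.06273941262601204
cake-mid [-0.00025946 -0.00031923]
```

The final views show everything upright and within a few mm of its target, so I'll hand in.

```bash
python3 -c "
from cell import *
print(sign_off(), get_state()['clock'])"
```

```text
the job is handed in; nothing more can be done
the job is handed in; nothing more can be done
```

The tasting bench is laid out and handed in at about 37 s of the 115 s allowed. The sign-off reports no verdict, so the results below are from my own last checks.

The tall panettone stands at the right end of the tray, so the ramekin went on the board's right half and the dredger on the left. The riser is mid-tray with the mini panettone on top of it.

| Item | Measured offset from target | Allowed |
|---|---|---|
| Dredger on the left half | about 3 mm | 15 mm |
| Ramekin on the right half | about 1 mm | 15 mm |
| Riser from the tray's middle | about 2 mm | 15 mm |
| Mini panettone from the riser's centre | about 2 mm | 12 mm |

- **Upright and undisturbed:** All four things look upright in the final pictures. The large panettoni measured within about 1 mm of where they started. I did not re-measure the jar and the moulds at the end, but nothing went near them.
- **Accuracy:** The two cameras disagreed by up to about 4 mm on some points, so I averaged them. The riser figure comes from before the cake was set on it.
- **One slip:** I overshot the dredger by 20 mm along the board because of a row-count mistake. It was still in the air, and I corrected it before lowering.

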